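# Find and press the hidden drawer release of a jewellery plinth with its key

### The job

One of the three identical holes in the top of the cream-painted display plinth hides the push-release of its stock drawer. Take the brass key out of its marble stand and feel for the right hole: a dummy hole stops the key hard and must not be forced, the right one gives under a light, steady push. Press the release all the way down so that the drawer comes fully out, leave the key standing in that hole, and do not disturb the candle, the earring tree or the gift box.

Things in the scene. Friction and masses are not known exactly. Their poses are not given: they have to be found in the camera images.
- key: Brass key that starts upright in the stand: a round rod 10 mm in diameter and 110 mm long with a 3 mm chamfer at its foot, carrying a flat paddle head 40 mm wide (key x), 16 mm thick (key y) and 34 mm tall; 144 mm in all, 60 to 130 g. Origin at the centre of the rod's foot (the tip), z up along the rod to the head. Grip the head across its 16 mm thickness.
- key_tip (a point): Centre of the key's foot, same point as the key's origin.
- key_head (a point): Centre of the key's paddle head, 127 mm above the tip.
- stand: Fixed square marble block, 70 x 70 x 35 mm, with one 12 mm hole 30 mm deep in the middle of its top, in which the key stands (tip 5 mm above the table). Origin under its centre.
- plinth: Fixed cream-painted display plinth, 140 mm (x) by 200 mm (y), 120 mm tall, with three identical upright holes in a row along its y axis in the top, each 12 mm wide with a 2 mm chamfer and a steel bottom 40 mm below the plinth's top. Origin under its centre. The stock drawer fills its lower 40 mm and slides out of its +x side.
- hole_a (a point): Centre of the mouth of the hole 60 mm to plinth +y, level with the plinth's top (120 mm above the table).
- hole_b (a point): Centre of the mouth of the middle hole, level with the plinth's top. In one of the three holes, a different one each time, the bottom is the release: it yields to a steady push of 4 to 6 N (more if fast or crooked), sinks 18 mm to a hard end 58 mm below the top, and stays down when let go. In the two dummies the bottom is a stiff stop that gives 1 mm per 8 N.
- hole_c (a point): Centre of the mouth of the hole 60 mm to plinth -y, level with the plinth's top.
- drawer (a joint): How far the stock drawer is out, in m: 0 shut, 0.054 fully out. It has no handle, moves 3 mm for each mm that the release sinks, and stays where it is.
- stop_1 (a joint): How far the bottom of one of the dummy holes (not told which) is forced down, in m; 0 at rest, springs back. Forced beyond 0.005 (40 N) it counts as damaged.
- stop_2 (a joint): The same for the other dummy hole.
- candle: Bystander: loose lidded candle jar, 70 mm in diameter, 85 mm tall. Origin under its centre.
- earring_tree: Bystander: loose brass T-shaped earring tree, 84 mm round foot, 148 mm tall, crossbar 116 mm long along its y. Origin under its centre.
- gift_box: Bystander: loose pale pink jewellery box, 85 x 85 x 30 mm. Origin under its centre.
Things that resemble listed ones, but are neither listed nor needed, are in the scene too. Several things have the shape of the key; the one meant has the colours described above.

How it is judged (in metres and radians):
At the end, for the whole second after the job is handed in: The drawer is out by more than 47 mm of its 54 mm; the key stands let go and at rest in the release's hole, its tip more than 48 mm below the plinth's top, within 6 mm of the hole's axis, upright to within 0.12 rad (value of joint drawer above 0.047 m and z of key_tip in the frame of plinth below 0.072 m and (horizontal distance between key_tip and hole_a below 0.006 m or horizontal distance between key_tip and hole_b below 0.006 m or horizontal distance between key_tip and hole_c below 0.006 m) and angle between key's own z axis and vertical below 0.12 rad and linear speed of key below 0.02 m/s); the robot touches nothing.
It fails at once if a dummy hole's stop is forced down by more than 5 mm (about 40 N) (value of joint any of stop_1, stop_2 above 0.005 m).
It fails at once if the candle, earring tree or gift box is moved by more than 15 mm (distance of any of candle, earring_tree, gift_box from where it was at the start of the episode above 0.015 m).
It also fails if it takes over 58 s, if anything falls off the work surface, if the arm or the gripper's body presses on something with over 40 N, if the wrist force passes 120 N, or if a joint passes its speed limit or range.

### The arm

A 6-joint arm with a two-finger parallel gripper is mounted at the origin on the work surface. World frame = base frame: x ahead of the robot, y to its left, z up, the work surface at z = 0. Lengths are in mm, angles in rad, forces in N, time in s.
With the tool pointing down it reaches from about 425 to 950 mm from the base axis. Payload 3.5 kg.
Tool frame: the origin (TCP) lies midway between the tips of the shut fingers; the grasp point (between the pads) lies 19 mm behind it; z points along the fingers, y is the line along which they close (so a half turn about z gives the same grasp; the last joint's range is limited). The gripper opens to 85 mm and grips with 20 to 120 N. Pads are 22 mm wide; open, the fingers measure 114 mm over their backs; the gripper's body (76 mm by 85 mm) begins 54 mm behind the grasp point. The pads swing forward as they close: fully open they stand 13 mm farther back than shut.
Start: joints at [1.072, 0.286, 1.577, -0, 1.279, -0.15], TCP at [230.658, 634.352, 231.325] pointing down, gripper open.
Joint ranges: [-2.77, 2.77], [-0.9, 2.22], [0.21, 2.48], [-1.53, 4.67], [0.24, 2.81], [-2.84, 2.84]. Speed limits (rad/s): [2.79, 2.79, 3.14, 3.14, 3.14, 3.14].

### API

Orientations are given as a unit quaternion [w, x, y, z].
In Python, from workcell import readout, cams, job, outline_of gives the robot as it stands. The module is installed in compiled form; this text tells all that it offers.
- The arm moves only by the shell command python3 -m inch 'ROWS' [OPENING]. ROWS is JSON, a list of rows, each a list of 4 numbers: the shift along the world's x, y, z in cm, then the turn about the world's z in rad. In form: [[tx, ty, tz, yaw], ...]. A call has 1 to 5 rows; each row is the pose to reach, as a shift and turn from the pose commanded when the call began; what a row does not reach only later rows make up. A row lasts 1/10 s, in which the tool goes at most 50 mm and 8.59 degrees, less where a joint would pass 70% of its speed; a pose out of reach is approached as far as the arm can. A call with a gripper value outside its range is refused whole. OPENING is the opening, from 0 (shut) to 1 (fully open), set as the call begins (- or left out, the last holds). The fingers move at their own pace and stop on an object; the grip force is fixed at half the most. Time passes only in rows, so rows that repeat a pose let the fingers close. It gives the time, the measured TCP pose, the force, the opening and the grip force at its end, in the units of the state.
- readout.get_obs(): the state, without advancing time (a new reading comes with each control period).
- cams.snapshot(name): name is "scene" or "top" or "wrist"; returns the picture (480x640x3 uint8, red, green, blue); there is no depth.
- cams.camera_model(name): a dict with "mtx" (3x3 intrinsics, pixels), "rvec" (rotation vector, rad) and "tvec" (3), from world to camera coordinates, as OpenCV has them; the wrist camera has in their place "mount" (4x4, takes a point from camera to tool coordinates, whose origin is the TCP and whose axes are the flange's). Camera axes: x right, y down, z forward; pixel columns grow to the right and rows downward; lengths in mm; the calibration is good to about 2 mm. A picture is of the moment at which its call begins: read the wrist's pose just before it. camera_model takes no time and is no camera call.
- job.finish_job(): hands the job in; it is judged then, once.
Trained networks look in the newest picture that a camera, given by its name, has taken for a name from the list of things; names that differ only in an ending like _2 or _b are one class to them, and where a whole thing is asked for, a point or a joint stands for the part that bears it (a point fixed in the world has none). Each returns a list of dicts, best first, with "confidence" (0 to 1); they miss things now and then, are a little off and sometimes report something else, mostly with a low value. They report only what shows in the picture. A call takes as long as a camera call. They do not tell look-alikes from the thing itself.
- outline_of(camera, name): "region" (480x640 bool, what is visible of it) and "bbox" ([left, top, right, bottom] in pixels, round what is visible of it).
The state is a dict: "time": time; "joint_positions": joint angles; "qvel": joint speeds; "joint_torque": joint torques, N m; "tool_pos": TCP position; "orientation": TCP orientation; "ft_force": force on the tool from outside, world axes, zero at the start; "torque": the same for the moment, N m; "gripper_width": opening from 0.0 (shut) to 1.0 (fully open); "grip_force": force on a finger pad.
Only numpy, scipy, OpenCV 4.12 (cv2) and the standard library are available. Lean on these libraries where they do the work, as an engineer would, in place of code of your own. Each camera call takes 0.05 s, during which the arm holds its last target. There are 200 camera calls.

## Working session

There is one attempt and no reset: what is moved stays moved. The work goes in short steps, Python scripts to look and compute and a shell command to move; the robot and the scene stay as the last step left them, time stands still between calls to the robot, and variables do not carry over. Pictures are saved under pics/ and viewed, at most 10 in all, crops included, and the job is handed in when it is done.

```bash
mkdir -p pics
cat > h.py <<'E'
import numpy as np, cv2
from workcell import readout, cams, job, outline_of
def save(c,n):
    im=cams.snapshot(c); cv2.imwrite(f'pics/{n}.png',im[:,:,::-1]); return im
def cam(c):
    m=cams.camera_model(c); 
    return np.array(m['mtx'],float),np.array(m['rvec'],float),np.array(m['tvec'],float)
def proj(c,P):
    K,r,t=cam(c); return cv2.projectPoints(np.array(P,float).reshape(-1,1,3),r,t,K,None)[0].reshape(-1,2)
def back(c,uv,z):
    K,r,t=cam(c); R=cv2.Rodrigues(r)[0]; C=-R.T@t.ravel()
    out=[]
    for u,v in np.array(uv,float).reshape(-1,2):
        d=R.T@np.linalg.inv(K)@[u,v,1]; out.append(C+d*(z-C[2])/d[2])
    return np.array(out)
E
python3 - <<'E'
from h import *
a=save('top','t0');b=save('scene','s0')
cv2.imwrite('pics/both.png',cv2.resize(np.hstack([a,b]),(800,300))[:,:,::-1])
for c in('top','scene'):
  K,r,t=cam(c);print(c,K.round(1).tolist(),(-cv2.Rodrigues(r)[0].T@t.ravel()).round())
  for n in('key','stand','plinth','candle','earring_tree','gift_box'):
    for d in outline_of(c,n): 
      ys,xs=np.nonzero(d['region']);print(c,n,round(d['confidence'],2),np.round(d['bbox']),xs.mean().round(),ys.mean().round())
E
```

```text
top [[529.2, 0.0, 320.2], [0.0, 529.2, 238.4], [0.0, 0.0, 1.0]] [ 539.  -39. 1008.]
top key 0.88 [405. 222. 430. 239.] 414.0 230.0
top key 0.74 [428. 323. 454. 353.] 442.0 337.0
top key 0.61 [429. 270. 461. 295.] 445.0 281.0
top plinth 0.9 [212. 228. 346. 335.] 280.0 281.0
top candle 0.8 [125. 268. 178. 308.] 150.0 287.0
top candle 0.28 [218. 227. 351. 336.] 280.0 281.0
top earring_tree 0.66 [432. 269. 459. 294.] 445.0 281.0
top earring_tree 0.61 [124. 129. 202. 183.] 174.0 157.0
top gift_box 0.98 [381. 129. 439. 187.] 409.0 158.0
scene [[623.4, 0.0, 322.5], [0.0, 623.4, 233.9], [0.0, 0.0, 1.0]] [1493.  175.  791.]
scene key 0.96 [196. 155. 214. 217.] 208.0 179.0
scene key 0.69 [221. 176. 233. 228.] 231.0 190.0
scene key 0.69 [229. 208. 252. 271.] 241.0 228.0
scene key 0.58 [241. 158. 256. 217.] 249.0 177.0
scene stand 0.72 [214. 218. 257. 249.] 234.0 237.0
scene plinth 0.94 [316. 190. 426. 284.] 368.0 235.0
scene plinth 0.56 [469. 229. 510. 284.] 490.0 254.0
scene candle 0.76 [470. 231. 508. 283.] 490.0 254.0
scene candle 0.73 [322. 262. 418. 280.] 370.0 271.0
scene earring_tree 0.59 [438. 283. 505. 375.] 465.0 345.0
scene gift_box 0.97 [186. 291. 244. 341.] 212.0 315.0
scene gift_box 0.48 [221. 178. 235. 230.] 230.0 190.0
scene gift_box 0.41 [312. 189. 425. 281.] 368.0 235.0
```

View pics/t0.png

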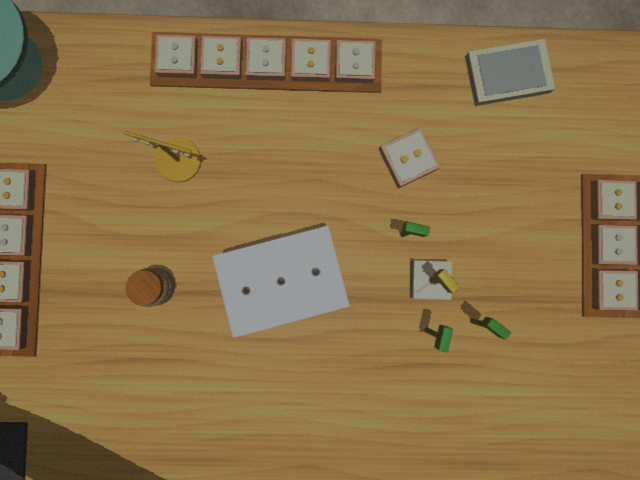

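View pics/s0.png

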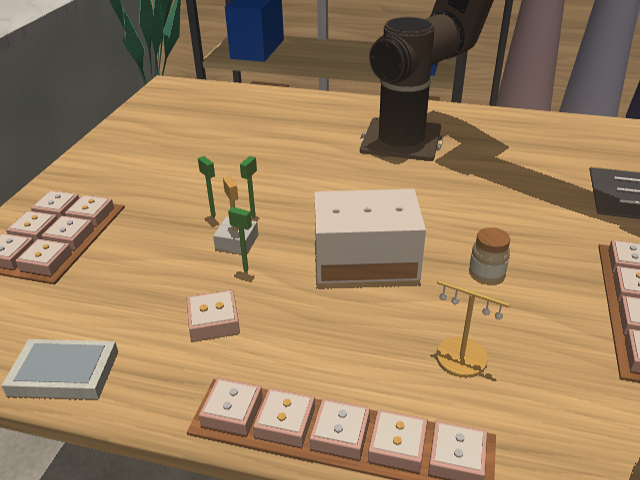

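The top picture shows the plinth at (280,281), its three holes at (246,290), (281,281) and (316,272), and image up is +x. 

Key candidates in the top picture:
- Brass key in the stand, (447,281)
- Green key, (415,230)
- Green key, (443,338)
- Green key, (497,328)

I choose the brass one.

Run:
```python
from h import *
t=cv2.imread('pics/t0.png');s=cv2.imread('pics/s0.png')
A=cv2.resize(t[210:360,380:530],(400,400),interpolation=cv2.INTER_CUBIC)
B=cv2.resize(s[145:285,180:320],(400,400),interpolation=cv2.INTER_CUBIC)
cv2.imwrite('pics/crop.png',np.hstack([A,B]))
# plinth top corners: hull of region
cams.snapshot('top')
for n,z in(('plinth',120),('gift_box',30)):
  d=outline_of('top',n)[0]; c,_=cv2.findContours(d['region'].astype('uint8'),0,1)
  r=cv2.minAreaRect(max(c,key=cv2.contourArea)); bp=cv2.boxPoints(r)
  print(n,bp.round(1).tolist(),back('top',bp,z).round(1)[:,:2].tolist(),back('top',[r[0]],z).round(1))
# holes: dark blobs within plinth
g=cv2.cvtColor(t,6); m=np.zeros_like(g); m[240:325,225:335]=1
b=((g<110)&(m>0)).astype('uint8'); n,_,st,ce=cv2.connectedComponentsWithStats(b)
for i in range(1,n):
  if 15<st[i,4]<200: print('hole',st[i],ce[i].round(2),back('top',[ce[i]],120).round(1))
hs=cv2.cvtColor(t,40)
for nm,im,(x0,y0,x1,y1) in(('top',t,(425,265,465,300)),('scene',s,(218,170,240,215))):
  h=cv2.cvtColor(im,40)[y0:y1,x0:x1]; mk=((h[...,0]>18)&(h[...,0]<32)&(h[...,1]>120)&(h[...,2]>90)).astype('uint8')
  n,_,st,ce=cv2.connectedComponentsWithStats(mk)
  for i in range(1,n):
    if st[i,4]>10:print(nm,st[i]+[x0,y0,0,0,0],ce[i]+[x0,y0])
for u in[(415,229),(445,338),(498,328),(448,281)]: print(u,back('top',[u],144).round(),back('top',[u],127).round())
for u in[(404,232),(426,332),(476,319)]: print('foot',u,back('top',[u],0).round())
print(back('top',[(413,262),(450,261),(452,299),(413,299)],35).round())
```

```text
plinth [[211.3000030517578, 255.5], [328.70001220703125, 224.6999969482422], [350.29998779296875, 307.20001220703125], [233.0, 338.0]] [[561.5, 122.7], [617.8, -72.2], [480.6, -111.3], [425.9, 82.3]] [[521.    5.7 120. ]]
gift_box [[378.20001220703125, 147.1999969482422], [420.70001220703125, 126.69999694824219], [440.29998779296875, 167.5], [397.70001220703125, 187.89999389648438]] [[773.9, -165.3], [815.1, -245.1], [738.5, -282.8], [697.8, -203.1]] [[ 756.2 -224.    30. ]]
hole [225 240  46  13 165] [244.85 244.83] [[580.6  67.5 120. ]]
hole [312 268   8   8  48] [315.42 271.69] [[538.4 -51.6 120. ]]
hole [277 278   8   7  44] [280.5 281. ] [[521.6   6.3 120. ]]
hole [242 287   8   8  47] [245.68 290.34] [[504.8  63.8 120. ]]
top [438 265  27  30 419] [452.6300716  278.12410501]
(415, 229) [[ 612. -213.  144.]] [[ 613. -217.  127.]]
(445, 338) [[ 435. -264.  144.]] [[ 433. -269.  127.]]
(498, 328) [[ 453. -351.  144.]] [[ 452. -357.  127.]]
(448, 281) [[ 528. -269.  144.]] [[ 528. -273.  127.]]
foot (404, 232) [[ 618. -221.    0.]]
foot (426, 332) [[ 429. -266.    0.]]
foot (476, 319) [[ 455. -361.    0.]]
[[ 560. -232.   35.]
 [ 563. -301.   35.]
 [ 494. -305.   35.]
 [ 492. -233.   35.]]
```

View pics/crop.png

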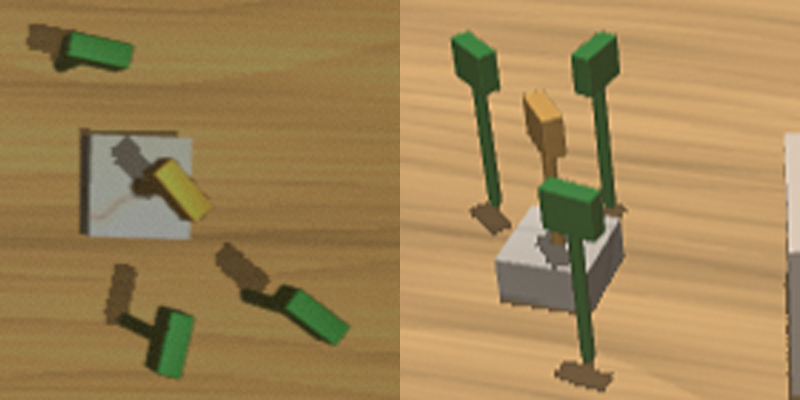

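The crop confirms the brass key standing in the marble stand. Its head centre is at about pixel (448.6,281), with the long axis at about 41° in the world, and the green keys are clear of the finger path.

Run:
```python
from h import *
from scipy.spatial.transform import Rotation as R
o=readout.get_obs(); q=o['orientation']; M=R.from_quat([q[1],q[2],q[3],q[0]]).as_matrix()
print(M.round(3)); print(np.degrees(np.arctan2(M[1,1],M[0,1])), o['joint_positions'],o['tool_pos'],o['time'],o['ft_force'])
print(back('top',[(448.6,281.2)],149), proj('scene',[[528,-268,149],[528,-268,132],[527,-268,35]]), proj('top',[[528,-268,149],[528,-268,35],[528,-268,5]]))
print(cams.camera_model('wrist'))
```

```text
[[-0.94   0.342 -0.   ]
 [ 0.342  0.94   0.   ]
 [ 0.     0.    -1.   ]]
70.01678918201267 [ 1.07202360e+00  2.86275387e-01  1.57672014e+00  4.02439347e-06
  1.27859743e+00 -1.50001058e-01] [230.6384694  634.3513985  231.33037211] 0.85 [ 0.2517229  -0.21667953  0.1061727 ]
[[ 527.71606189 -268.19711439  149.        ]] [[229.0066371  180.28538215]
 [229.89562683 187.62827248]
 [234.87242444 227.04235518]] [[448.48078273 281.02235465]
 [432.05613286 279.84358724]
 [428.35199182 279.57774774]]
{'mtx': array([[421.05291075,   0.        , 313.64434677],
       [  0.        , 421.05291075, 241.07142228],
       [  0.        ,   0.        ,   1.        ]]), 'mount': array([[-1.64180276e-04, -9.52288529e-01, -3.05199166e-01,
         7.84835209e+01],
       [ 9.99999942e-01, -2.47928305e-04,  2.35646171e-04,
        -6.57172491e-01],
       [-3.00070657e-04, -3.05199110e-01,  9.52288514e-01,
        -1.43001698e+02],
       [ 0.00000000e+00,  0.00000000e+00,  0.00000000e+00,
         1.00000000e+00]])}
```

```bash
python3 -m inch '[[1.5,-4.5,0,-0.104],[3,-9,0,-0.208],[4.5,-13.5,0,-0.312],[6,-18,0,-0.416],[7.5,-22.5,0,-0.52]]' 1
python3 -m inch '[[1.5,-4.5,0,-0.104],[3,-9,0,-0.208],[4.5,-13.5,0,-0.312],[6,-18,0,-0.416],[7.5,-22.5,0,-0.52]]'
python3 -m inch '[[1.5,-4.5,0,-0.104],[3,-9,0,-0.208],[4.5,-13.5,0,-0.312],[6,-18,0,-0.416],[7.5,-22.5,0,-0.52]]'
python3 -m inch '[[1.5,-4.5,0,-0.104],[3,-9,0,-0.208],[4.5,-13.5,0,-0.312],[6,-18,0,-0.416],[7.2,-22.5,0,-0.52]]'
```

```text
time: 1.35
tool_pos: [305.9, 407.7, 231.5]
orientation: [0.0, 0.423, 0.906, 0.0]
ft_force: [0.6, -0.2, 0.5]
gripper_width: 1.003
grip_force: 0.0
time: 1.85
tool_pos: [380.9, 182.7, 231.8]
orientation: [0.001, 0.641, 0.767, 0.001]
ft_force: [0.8, -0.1, 0.4]
gripper_width: 1.003
grip_force: 0.0
time: 2.35
tool_pos: [456.0, -42.7, 231.8]
orientation: [0.0, 0.817, 0.576, 0.001]
ft_force: [0.4, -0.2, -0.1]
gripper_width: 1.004
grip_force: 0.0
time: 2.85
tool_pos: [528.1, -267.7, 231.5]
orientation: [0.0, 0.938, 0.347, 0.0]
ft_force: [1.2, 0.2, 0.2]
gripper_width: 0.998
grip_force: 0.0
```

```bash
cat >> h.py <<'E'
from scipy.spatial.transform import Rotation as Rot
def wr():
    m=cams.camera_model('wrist');o=readout.get_obs();q=o['orientation']
    T=np.eye(4);T[:3,:3]=Rot.from_quat([q[1],q[2],q[3],q[0]]).as_matrix();T[:3,3]=o['tool_pos']
    return np.array(m['mtx']),T@np.array(m['mount'])
def wproj(P):
    K,W=wr();p=np.linalg.inv(W)@np.r_[np.array(P,float),1];p=K@p[:3];return p[:2]/p[2]
def wback(uv,z):
    K,W=wr();d=W[:3,:3]@np.linalg.inv(K)@[uv[0],uv[1],1];C=W[:3,3];return C+d*(z-C[2])/d[2]
E
python3 - <<'E'
from h import *
P=[wproj(p) for p in([528,-268,149],[528,-268,35],[528,-268,132])];print(np.round(P,1))
im=save('wrist','w0')
for d in outline_of('wrist','key'):
  c,_=cv2.findContours(d['region'].astype('uint8'),0,1);r=cv2.minAreaRect(max(c,key=cv2.contourArea));print(d['confidence'],d['bbox'],r)
E
```

```text
[[313.8 250.4]
 [313.6 205.4]
 [313.8 241.2]]
0.96 [310.9, 25.0, 377.5, 112.2] ((341.64935302734375, 70.7784652709961), (81.66726684570312, 39.69247817993164), 55.784297943115234)
0.92 [300.1, 203.4, 329.3, 286.7] ((313.0, 243.0), (84.0, 28.0), 90.0)
0.85 [195.3, 269.7, 250.9, 379.1] ((228.32261657714844, 327.9066467285156), (44.27663803100586, 120.30020141601562), 34.875328063964844)
0.65 [316.4, 307.5, 352.5, 437.7] ((328.94281005859375, 373.3657531738281), (125.80521392822266, 28.77110481262207), 79.91940307617188)
```

View pics/w0.png

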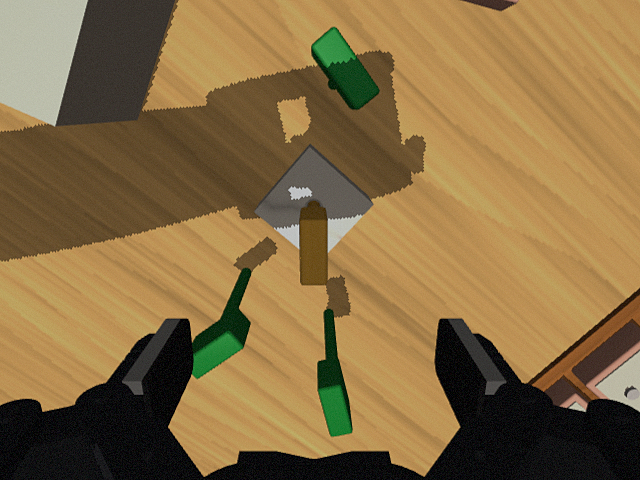

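The wrist view shows the brass head centred at (313,246) between the open fingers, its long axis aligned with the pads. I'll narrow the opening, go down and grip.

```bash
python3 -m inch '[[0,0,-2,0],[0,0,-4,0],[0,0,-6.5,0],[0,0,-9,0],[0,0,-9,0]]' 0.6
python3 -m inch '[[0,0,-1.5,0],[0,0,-2.8,0],[0,0,-2.8,0]]'
python3 -m inch '[[0,0,0,0],[0,0,0,0],[0,0,0,0],[0,0,0,0],[0,0,0,0]]' 0
python3 -m inch '[[0,0,0,0],[0,0,0,0],[0,0,0,0]]' 0
```

```text
time: 3.45
tool_pos: [525.2, -263.2, 137.1]
orientation: [-0.004, 0.937, 0.349, -0.002]
ft_force: [-0.5, 0.6, -0.1]
gripper_width: 0.6
grip_force: 0.0
time: 3.75
tool_pos: [526.8, -264.8, 111.6]
orientation: [-0.001, 0.937, 0.349, -0.001]
ft_force: [0.3, -0.3, 0.6]
gripper_width: 0.603
grip_force: 0.0
time: 4.25
tool_pos: [528.3, -266.1, 114.4]
orientation: [0.001, 0.937, 0.349, 0.001]
ft_force: [-0.0, -0.4, 3.2]
gripper_width: 0.177
grip_force: 59.9
time: 4.55
tool_pos: [528.3, -266.1, 114.4]
orientation: [0.001, 0.937, 0.349, 0.001]
ft_force: [0.2, -0.2, 5.0]
gripper_width: 0.178
grip_force: 60.2
```

```bash
python3 -m inch '[[0,0,0.7,0],[0,0,1.5,0],[0,0,2.5,0],[0,0,3.5,0],[0,0,4.5,0]]'
python3 -m inch '[[0,0,2.5,0],[0,0,5,0],[0,0,7.5,0],[0,0,10,0],[0,0,11.5,0]]'
python3 -m inch '[[0,0,0,0],[0,0,0,0],[0,0,0,0]]'
```

```text
time: 5.05
tool_pos: [526.9, -265.0, 158.9]
orientation: [-0.001, 0.937, 0.349, -0.001]
ft_force: [1.8, 0.2, -0.9]
gripper_width: 0.18
grip_force: 59.5
time: 5.55
tool_pos: [527.7, -265.6, 276.4]
orientation: [0.001, 0.937, 0.349, 0.001]
ft_force: [-0.2, -0.5, -1.2]
gripper_width: 0.179
grip_force: 59.5
time: 5.85
tool_pos: [526.8, -265.0, 271.2]
orientation: [-0.002, 0.937, 0.349, -0.001]
ft_force: [0.7, -0.0, -1.6]
gripper_width: 0.179
grip_force: 59.5
```

Run:
```python
from h import *
o=readout.get_obs();print(o['tool_pos'],o['ft_force'],o['orientation'])
a=save('scene','s1')
x,y=proj('scene',[o['tool_pos']])[0].astype(int)
for c in('top','scene'):
  cams.snapshot(c)
  for d in outline_of(c,'key'):print(c,d['confidence'],np.round(d['bbox']))
tp=np.array(o['tool_pos']);head=tp+[0,0,19];tip=head-[0,0,127]
print('expect scene',proj('scene',[head,tip]).round(1))
p=a[max(0,y-75):y+125,max(0,x-100):x+100];cv2.imwrite('pics/s1c.png',cv2.resize(p,None,fx=3,fy=3)[:600,:,::-1]);print(x-100,y-75)
```

```text
[ 526.80944571 -265.04206641  271.18137522] [ 0.71909301 -0.01377042 -1.64022151] [-0.00164877  0.9371632   0.34888574 -0.0010809 ]
top 0.66 [446. 269. 477. 286.]
top 0.63 [400. 222. 428. 238.]
top 0.56 [429. 323. 445. 337.]
top 0.43 [497. 326. 510. 337.]
top 0.43 [216. 228. 348. 336.]
scene 0.83 [218. 100. 232. 173.]
scene 0.83 [199. 159. 213. 216.]
scene 0.77 [228. 206. 250. 269.]
expect scene [[222.8 114.1]
 [229.9 173.9]]
123 48
```

View pics/s1c.png

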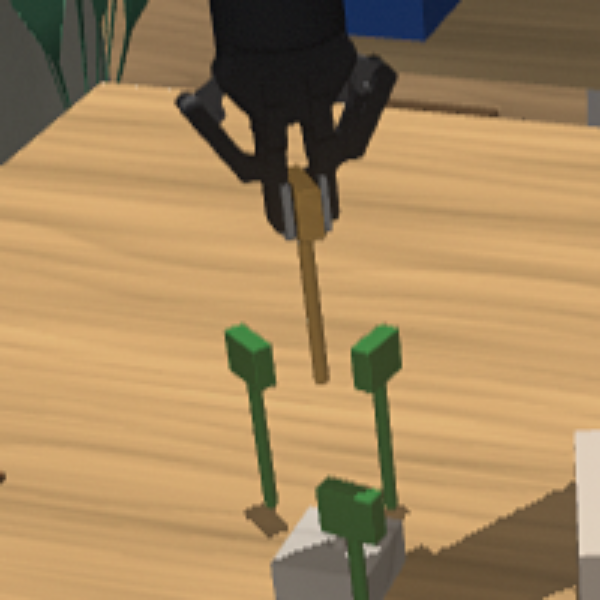

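The crop shows the key held upright, with its tip at scene (229.7,174.7) against a predicted (229.9,173.9). Next I'll go over hole C, the nearest.

```bash
python3 -m inch '[[0.2,3,0,0],[0.5,8,0,0],[0.8,13,0,0],[1,18,0,0],[1.2,21.5,0,0]]'
python3 -m inch '[[0,0,-1,0],[0,0,-2,0],[0,0,-3,0],[0,0,-3,0],[0,0,-3,0]]'
python3 - <<'E'
from h import *
o=readout.get_obs();tp=np.array(o['tool_pos']);print(tp)
print('tip exp',proj('scene',[tp-[0,0,108]]),'hole C',proj('scene',[[538.4,-51.6,120]]))
a=save('scene','s2');p=a[140:240,290:440];cv2.imwrite('pics/s2c.png',cv2.resize(p,None,fx=5,fy=5,interpolation=cv2.INTER_CUBIC)[:,:,::-1])
E
```

```text
time: 6.6
tool_pos: [539.3, -47.9, 273.2]
orientation: [-0.0, 0.937, 0.35, 0.0]
ft_force: [0.9, 0.1, -0.3]
gripper_width: 0.179
grip_force: 59.5
time: 7.1
tool_pos: [539.4, -51.7, 242.6]
orientation: [-0.0, 0.937, 0.348, -0.001]
ft_force: [0.2, 0.4, -0.8]
gripper_width: 0.18
grip_force: 59.5
[539.39136991 -51.71912619 242.55231485]
tip exp [[335.04283523 203.44246919]] hole C [[335.23869342 209.5245458 ]]
```

View pics/s2c.png

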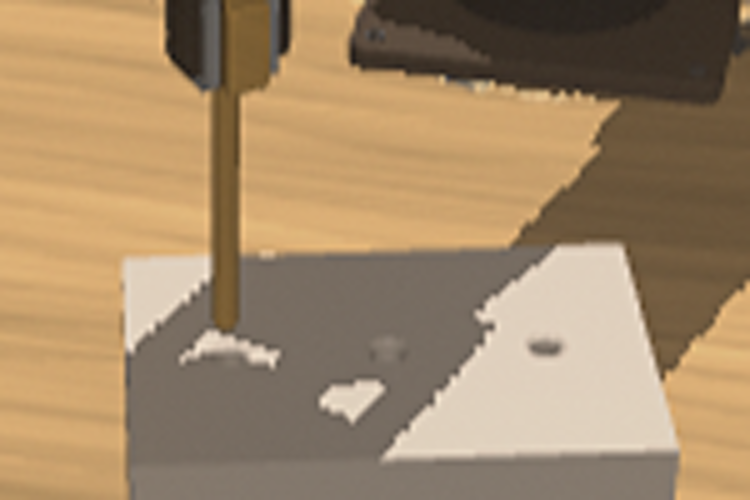

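The tip at (335,205.6) is over hole C at (335.8,210.4), perhaps 1 mm too far to −y. I'll nudge it +y and go down gently.

```bash
python3 -m inch '[[0,0.1,-0.4,0],[0,0.1,-0.8,0],[0,0.1,-1.2,0],[0,0.1,-1.5,0],[0,0.1,-1.7,0]]'
python3 -m inch '[[0,0,-0.3,0],[0,0,-0.6,0],[0,0,-0.6,0]]'
```

```text
time: 7.65
tool_pos: [539.5, -49.6, 225.8]
orientation: [-0.0, 0.937, 0.349, -0.0]
ft_force: [-0.7, -0.3, -0.9]
gripper_width: 0.18
grip_force: 59.5
time: 7.95
tool_pos: [539.4, -49.5, 219.7]
orientation: [-0.0, 0.937, 0.349, -0.0]
ft_force: [-0.6, -0.3, -1.3]
gripper_width: 0.179
grip_force: 59.5
```

The tip is inside the hole without contact.

```bash
python3 -m inch '[[0,0,-0.6,0],[0,0,-1.2,0],[0,0,-1.8,0],[0,0,-2.4,0],[0,0,-2.4,0]]'
python3 -m inch '[[0,0,-0.1,0],[0,0,-0.2,0],[0,0,-0.2,0]]'
python3 -m inch '[[0,0,-0.1,0],[0,0,-0.2,0],[0,0,-0.2,0]]'
```

```text
time: 8.45
tool_pos: [538.9, -49.4, 194.8]
orientation: [-0.001, 0.937, 0.349, -0.001]
ft_force: [-0.2, 0.3, -1.8]
gripper_width: 0.176
grip_force: 59.4
time: 8.75
tool_pos: [539.8, -49.7, 194.5]
orientation: [0.0, 0.937, 0.349, 0.0]
ft_force: [-0.2, 0.6, -0.5]
gripper_width: 0.174
grip_force: 59.4
time: 9.05
tool_pos: [539.6, -49.6, 192.2]
orientation: [-0.0, 0.937, 0.349, -0.0]
ft_force: [0.3, -0.2, -1.5]
gripper_width: 0.182
grip_force: 59.4
```

```bash
python3 -m inch '[[0,0,-0.1,0],[0,0,-0.2,0],[0,0,-0.2,0]]'
python3 -m inch '[[0,0,-0.1,0],[0,0,-0.15,0],[0,0,-0.15,0],[0,0,-0.15,0]]'
```

```text
time: 9.35
tool_pos: [539.5, -49.6, 190.1]
orientation: [-0.0, 0.937, 0.349, -0.0]
ft_force: [-0.5, 0.8, -0.6]
gripper_width: 0.181
grip_force: 59.4
time: 9.75
tool_pos: [539.8, -49.6, 189.2]
orientation: [0.0, 0.937, 0.349, 0.0]
ft_force: [-0.1, 0.1, 1.1]
gripper_width: 0.18
grip_force: 59.7
```

```bash
python3 -m inch '[[0,0,-0.05,0],[0,0,-0.1,0],[0,0,-0.1,0]]'
python3 -m inch '[[0,0,-0.05,0],[0,0,-0.1,0],[0,0,-0.1,0],[0,0,-0.1,0]]'
```

```text
time: 10.05
tool_pos: [539.9, -49.7, 188.6]
orientation: [0.0, 0.937, 0.349, 0.0]
ft_force: [-1.3, 1.0, 4.1]
gripper_width: 0.179
grip_force: 60.2
time: 10.45
tool_pos: [540.0, -49.7, 188.2]
orientation: [0.0, 0.937, 0.349, 0.0]
ft_force: [-2.3, 0.3, 7.6]
gripper_width: 0.184
grip_force: 60.7
```

```bash
python3 -m inch '[[0,0,-0.05,0],[0,0,-0.1,0],[0,0,-0.1,0],[0,0,-0.1,0]]'
```

```text
time: 10.85
tool_pos: [540.2, -49.7, 187.9]
orientation: [0.0, 0.937, 0.349, 0.0]
ft_force: [-3.0, 0.6, 10.1]
gripper_width: 0.178
grip_force: 61.0
```

The force climbs with depth (about 11 N), so C is a dummy. I'll pull out straight and go to B, a shift of (−1.68, +5.79) cm.

```bash
python3 -m inch '[[0,0,0.6,0],[0,0,1.6,0],[0,0,2.8,0],[0,0,4,0],[0,0,5.2,0]]'
python3 -m inch '[[0,0,0.2,0],[-0.4,1.5,0.2,0],[-1,3.5,0.2,0],[-1.5,5.2,0.2,0],[-1.68,5.8,0.2,0]]'
python3 -m inch '[[0,0,0,0],[0,0,0,0],[0,0,0,0]]'
```

```text
time: 11.35
tool_pos: [539.7, -49.7, 238.9]
orientation: [0.0, 0.937, 0.349, 0.0]
ft_force: [0.8, 0.1, -1.5]
gripper_width: 0.181
grip_force: 59.4
time: 11.85
tool_pos: [521.6, 10.5, 238.9]
orientation: [-0.001, 0.937, 0.35, -0.001]
ft_force: [0.2, -0.1, -0.7]
gripper_width: 0.179
grip_force: 59.4
time: 12.15
tool_pos: [523.0, 7.9, 239.7]
orientation: [0.0, 0.937, 0.349, -0.0]
ft_force: [0.4, -0.0, -0.6]
gripper_width: 0.18
grip_force: 59.4
```

```bash
python3 -m inch '[[0,0,-0.5,0],[0,0,-1,0],[0,0,-1.5,0],[0,0,-2,0],[0,0,-2,0]]'
python3 -m inch '[[0,0,-0.7,0],[0,0,-1.4,0],[0,0,-2.1,0],[0,0,-2.7,0],[0,0,-2.7,0]]'
python3 -m inch '[[0,0,0,0],[0,0,0,0]]'
```

```text
time: 12.65
tool_pos: [522.2, 8.4, 218.5]
orientation: [-0.001, 0.937, 0.349, -0.001]
ft_force: [0.4, 1.6, -1.4]
gripper_width: 0.179
grip_force: 59.4
time: 13.15
tool_pos: [522.1, 8.5, 191.3]
orientation: [-0.001, 0.937, 0.349, -0.001]
ft_force: [-0.2, 0.1, -0.9]
gripper_width: 0.181
grip_force: 59.4
time: 13.35
tool_pos: [523.1, 8.3, 193.2]
orientation: [0.0, 0.937, 0.349, 0.0]
ft_force: [-0.2, -0.4, -1.4]
gripper_width: 0.182
grip_force: 59.4
```

```bash
python3 -m inch '[[0,0,-0.1,0],[0,0,-0.2,0],[0,0,-0.3,0],[0,0,-0.4,0],[0,0,-0.4,0]]'
python3 -m inch '[[0,0,-0.05,0],[0,0,-0.1,0],[0,0,-0.15,0],[0,0,-0.2,0],[0,0,-0.2,0]]'
```

```text
time: 13.85
tool_pos: [523.0, 8.4, 189.2]
orientation: [0.0, 0.937, 0.349, 0.0]
ft_force: [-0.5, 0.2, 0.0]
gripper_width: 0.177
grip_force: 59.8
time: 14.35
tool_pos: [523.2, 8.4, 188.3]
orientation: [0.0, 0.937, 0.349, 0.0]
ft_force: [-2.3, 0.2, 6.5]
gripper_width: 0.178
grip_force: 60.6
```

```bash
python3 -m inch '[[0,0,-0.05,0],[0,0,-0.1,0],[0,0,-0.1,0],[0,0,-0.1,0],[0,0,-0.1,0]]'
python3 -m inch '[[0,0,-0.05,0],[0,0,-0.1,0],[0,0,-0.1,0],[0,0,-0.1,0]]'
```

```text
time: 14.85
tool_pos: [523.4, 8.3, 187.9]
orientation: [0.0, 0.937, 0.349, 0.0]
ft_force: [-3.4, 1.0, 8.6]
gripper_width: 0.18
grip_force: 60.9
time: 15.25
tool_pos: [523.5, 8.4, 187.6]
orientation: [0.0, 0.937, 0.349, 0.001]
ft_force: [-3.0, 0.7, 11.1]
gripper_width: 0.18
grip_force: 61.2
```

B behaves exactly like C, so it is a dummy too. On to A.

```bash
python3 -m inch '[[0,0,0.6,0],[0,0,1.6,0],[0,0,2.8,0],[0,0,4,0],[0,0,5.3,0]]'
python3 -m inch '[[0,0,0.2,0],[-0.4,1.5,0.2,0],[-1,3.5,0.2,0],[-1.5,5.2,0.2,0],[-1.68,5.75,0.2,0]]'
python3 -m inch '[[0,0,0,0],[0,0,0,0],[0,0,0,0]]'
```

```text
time: 15.75
tool_pos: [522.9, 8.3, 238.7]
orientation: [0.0, 0.937, 0.349, 0.0]
ft_force: [0.1, -0.3, -0.6]
gripper_width: 0.178
grip_force: 59.4
time: 16.25
tool_pos: [504.8, 67.9, 238.9]
orientation: [-0.001, 0.937, 0.35, -0.001]
ft_force: [-0.3, 0.1, -2.2]
gripper_width: 0.182
grip_force: 59.4
time: 16.55
tool_pos: [506.2, 65.4, 239.7]
orientation: [0.0, 0.937, 0.349, -0.0]
ft_force: [0.4, 0.1, -0.8]
gripper_width: 0.174
grip_force: 59.4
```

```bash
python3 -m inch '[[0,0,-0.5,0],[0,0,-1,0],[0,0,-1.5,0],[0,0,-2,0],[0,0,-2,0]]'
python3 -m inch '[[0,0,-0.7,0],[0,0,-1.4,0],[0,0,-2.1,0],[0,0,-2.7,0],[0,0,-2.7,0]]'
python3 -m inch '[[0,0,-0.1,0],[0,0,-0.2,0],[0,0,-0.3,0],[0,0,-0.4,0],[0,0,-0.4,0]]'
python3 -m inch '[[0,0,-0.1,0],[0,0,-0.2,0],[0,0,-0.3,0],[0,0,-0.3,0],[0,0,-0.3,0]]'
```

```text
time: 17.05
tool_pos: [505.4, 65.8, 218.5]
orientation: [-0.0, 0.937, 0.349, -0.001]
ft_force: [-0.2, -0.2, -1.0]
gripper_width: 0.178
grip_force: 59.4
time: 17.55
tool_pos: [505.3, 65.9, 191.4]
orientation: [-0.0, 0.937, 0.349, -0.001]
ft_force: [-0.1, -1.3, -0.8]
gripper_width: 0.177
grip_force: 59.3
time: 18.05
tool_pos: [506.3, 65.8, 189.3]
orientation: [0.0, 0.937, 0.349, 0.0]
ft_force: [-0.7, 0.1, 0.7]
gripper_width: 0.178
grip_force: 59.8
time: 18.55
tool_pos: [506.3, 65.8, 186.0]
orientation: [0.0, 0.937, 0.349, 0.0]
ft_force: [-0.2, -0.2, 3.3]
gripper_width: 0.18
grip_force: 60.0
```

A yields at a low force, so it is the release. I'll keep the slow, steady push.

```bash
python3 -m inch '[[0,0,-0.1,0],[0,0,-0.2,0],[0,0,-0.3,0],[0,0,-0.4,0],[0,0,-0.5,0]]'
python3 -m inch '[[0,0,-0.1,0],[0,0,-0.2,0],[0,0,-0.3,0],[0,0,-0.4,0],[0,0,-0.5,0]]'
python3 -m inch '[[0,0,-0.1,0],[0,0,-0.2,0],[0,0,-0.3,0],[0,0,-0.3,0],[0,0,-0.3,0]]'
python3 -m inch '[[0,0,-0.05,0],[0,0,-0.1,0],[0,0,-0.15,0],[0,0,-0.15,0],[0,0,-0.15,0]]'
```

```text
time: 19.05
tool_pos: [506.2, 65.8, 180.8]
orientation: [0.0, 0.937, 0.349, 0.0]
ft_force: [0.9, 0.8, 4.3]
gripper_width: 0.186
grip_force: 60.0
time: 19.55
tool_pos: [506.2, 65.8, 175.8]
orientation: [0.0, 0.937, 0.349, 0.0]
ft_force: [1.0, 0.7, 3.0]
gripper_width: 0.18
grip_force: 60.0
time: 20.05
tool_pos: [506.1, 65.8, 172.6]
orientation: [0.0, 0.937, 0.349, 0.0]
ft_force: [1.9, 0.3, 1.5]
gripper_width: 0.178
grip_force: 59.8
time: 20.55
tool_pos: [506.1, 65.8, 171.4]
orientation: [0.0, 0.937, 0.349, 0.0]
ft_force: [1.1, 0.6, 2.4]
gripper_width: 0.177
grip_force: 60.0
```

```bash
python3 -m inch '[[0,0,-0.05,0],[0,0,-0.1,0],[0,0,-0.15,0],[0,0,-0.15,0],[0,0,-0.15,0]]'
python3 -m inch '[[0,0,-0.05,0],[0,0,-0.1,0],[0,0,-0.1,0],[0,0,-0.1,0]]'
python3 -m inch '[[0,0,-0.05,0],[0,0,-0.1,0],[0,0,-0.1,0],[0,0,-0.1,0]]'
```

```text
time: 21.05
tool_pos: [506.4, 65.9, 171.3]
orientation: [0.0, 0.937, 0.349, 0.0]
ft_force: [-0.1, -0.1, 9.0]
gripper_width: 0.18
grip_force: 61.0
time: 21.45
tool_pos: [506.6, 65.9, 171.2]
orientation: [0.0, 0.937, 0.349, 0.0]
ft_force: [-1.3, -0.4, 12.1]
gripper_width: 0.178
grip_force: 61.5
time: 21.85
tool_pos: [506.8, 65.9, 171.1]
orientation: [0.0, 0.937, 0.349, 0.0]
ft_force: [-2.5, -0.1, 15.6]
gripper_width: 0.178
grip_force: 61.9
```

The hard end is reached. I'll take the pressure off, open partway, check and rise.

```bash
python3 -m inch '[[0,0,0.1,0],[0,0,0.2,0],[0,0,0.3,0],[0,0,0.35,0],[0,0,0.35,0]]'
python3 -m inch '[[0,0,0,0],[0,0,0,0],[0,0,0,0],[0,0,0,0],[0,0,0,0]]' 0.6
python3 -m inch '[[0,0,1,0],[0,0,3,0],[0,0,6,0],[0,0,10,0],[0,0,14,0]]'
python3 -m inch '[[0,0,0,0],[0,0,0,0],[0,0,0,0],[0,0,0,0]]'
python3 - <<'E'
from h import *
a=save('scene','s3');b=save('top','t3')
print(proj('scene',[[505,64,62],[505,64,206]]))
cv2.imwrite('pics/s3c.png',np.hstack([cv2.resize(a[80:320,270:510],(400,400)),cv2.resize(b[190:390,180:380],(400,400))])[:,:,::-1])
E
```

```text
time: 22.35
tool_pos: [506.2, 65.9, 171.4]
orientation: [0.0, 0.937, 0.349, 0.0]
ft_force: [1.3, 0.9, 4.4]
gripper_width: 0.178
grip_force: 60.0
time: 22.85
tool_pos: [505.8, 65.9, 171.0]
orientation: [-0.0, 0.937, 0.349, -0.0]
ft_force: [0.1, 0.2, -0.8]
gripper_width: 0.599
grip_force: 0.0
time: 23.35
tool_pos: [505.7, 65.9, 313.2]
orientation: [-0.0, 0.937, 0.349, -0.0]
ft_force: [0.3, -0.8, 0.3]
gripper_width: 0.604
grip_force: 0.0
time: 23.75
tool_pos: [505.3, 65.9, 309.5]
orientation: [-0.001, 0.937, 0.349, -0.002]
ft_force: [-0.2, -0.3, 0.5]
gripper_width: 0.601
grip_force: 0.0
[[396.52455663 232.08856684]
 [401.00825674 168.63151747]]
```

View pics/s3c.png

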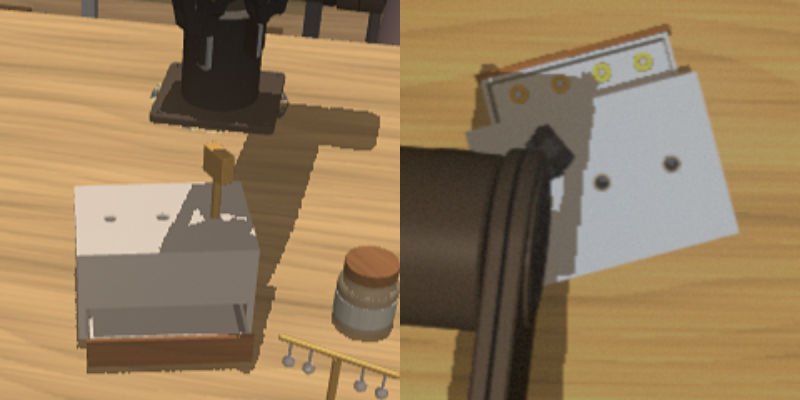

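The drawer is fully out, and the brass key stands upright in hole A, its head top at scene (401,168) as predicted. The gripper is clear.

```bash
python3 -c "
from workcell import job;print(job.finish_job())"
```

```text
the job is handed in; nothing more can be done
None
```

The job is handed in, with no verdict returned: hole A was the release, the drawer looks fully out in the last pictures, the brass key stands upright in hole A, and the two dummies (B and C) felt no more than about 12 N.

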